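Pack the tall tin in the travel case and let the lid drop shut

TASK

Pack the tall square tin into the small travel case. It only fits lying down, so first lay it on its side on the table and let go, then take it again across its sides and set it flat on the floor of the case; never drop it or let it topple over. Then push the open lid from behind just past upright and get clear of it, so that its own weight swings it fully shut; leave the kettle, the mug and the books alone.

Things in the scene. Friction and masses are not known exactly. Their poses are not given: they have to be found in the camera images.
- tin: tall square tin of plain bright metal with a shallow slip lid, 54 x 54 mm and 150 mm tall, about 0.3 kg, standing upright and loose on the table at the start. Origin: centre of its underside; z runs along its 150 mm length from base to lid, x and y are square to its sides.
- tin_center (a point): the middle of the tin, 75 mm from its base along its z axis (27 mm above the table when it lies on its side).
- case: small tan travel case, brown corners, fixed to the table. Outside 190 mm (its x) by 260 mm (its y), walls 8 mm, rim 105 mm above the table; inside 174 by 244 mm, inner floor 16 mm above the table. A handle stands out 28 mm at its -x side; the lid is hinged at its +x side, which faces the robot's left (world +y, up to 0.35 rad off). Origin: on the table under its middle; z up.
- case_in (a point): middle of the inner floor of the case, 16 mm above the table.
- lid (a joint): angle of the case's lid, rad: 0 shut, 1.57 upright, 1.8 its stop, against which it leans open at the start. The lid is a tan shell without handle, 190 mm from hinge to free edge, 260 mm long, 28 mm deep, 0.45 kg. The hinge is free, lightly damped: above about 1.40 the lid falls open again, below that it falls shut by itself in a second or two.
- lid_hinge (a point): middle of the hinge line, on the rim of the case at its +x side, 105 mm above the table; the hinge line runs along the case's y.
- lid_edge (a point): on the lid, in the middle of its free edge, on its outer face (the top when shut, the face turned away from the case when open); at the start about 284 mm above the table and 70 mm beyond the hinge line, away from the case.
- kettle: copper kettle, bystander, about 140 mm wide (spout to 110 mm from its middle) and 130 mm tall; origin: centre of its underside.
- mug: blue ceramic mug, bystander, 82 mm wide with a handle, 92 mm tall; origin: centre of its underside.
- books: two books lying on one another, bystander, 150 x 210 x 58 mm; origin: centre of the underside.
Not all that is in view belongs to the job. Of the things that look like the tin, the smallest one is meant.

How it is judged:
On the way, in this order (a step that is already met when the one before it is completed fails the run):
1. the tin lies on its side on the table, outside the case, let go and still (angle between tin's own z axis and vertical between 1.45 and 1.69 rad and contact force between tin and the fingers below 0.1 N and contact force between tin and the arm below 0.1 N and linear speed of tin below 0.03 m/s and height (world z) of tin_center below 0.034 m), for 0.2 s.
2. the tin lies flat on the floor of the case, let go and still, with the lid still open (angle between tin's own z axis and vertical between 1.45 and 1.69 rad and contact force between tin and the fingers below 0.1 N and contact force between tin and the arm below 0.1 N and linear speed of tin below 0.03 m/s and x of tin_center in the frame of case between -0.065 and 0.065 m and y of tin_center in the frame of case between -0.1 and 0.1 m and z of tin_center in the frame of case between 0.03 and 0.052 m and value of joint lid above 1.45 rad), for 0.2 s.
3. the lid swings down by its own weight, not touched by the robot (value of joint lid between 0.1 and 1.2 rad and velocity of joint lid below -0.3 rad/s and contact force between case and the fingers below 0.1 N and contact force between case and the arm below 0.1 N), for 0.1 s.
At the end, for the whole second after the job is handed in: the lid is shut (within 0.05 rad) and the tin lies on its side (within 0.12 rad), at rest and let go, on the inner floor of the case (its middle within 65 mm along the case's x and 100 mm along its y of the middle of the case, and no more than 9 mm above its resting height) (value of joint lid below 0.05 rad and angle between tin's own z axis and vertical between 1.45 and 1.69 rad and contact force between tin and the fingers below 0.1 N and contact force between tin and the arm below 0.1 N and linear speed of tin below 0.03 m/s and x of tin_center in the frame of case between -0.065 and 0.065 m and y of tin_center in the frame of case between -0.1 and 0.1 m and z of tin_center in the frame of case between 0.03 and 0.052 m); the robot touches nothing.
It fails at once if the tin is dropped or topples over (it falls free of the gripper faster than 0.65 m/s) (linear speed of tin above 0.65 m/s and contact force between tin and the fingers below 0.1 N).
It fails at once if the copper kettle moved by more than 30 mm (distance of kettle from where it was at the start of the episode above 0.03 m).
It fails at once if the mug moved by more than 30 mm (distance of mug from where it was at the start of the episode above 0.03 m).
It fails at once if the two books moved by more than 30 mm (distance of books from where it was at the start of the episode above 0.03 m).
It also fails if it takes over 64 s, if anything falls off the work surface, if the arm or the gripper's body presses on something with over 40 N, if the wrist force passes 120 N, or if a joint passes its speed limit or range.

ROBOT

A 6-joint arm with a two-finger parallel gripper is mounted at the origin on the work surface. World frame = base frame: x ahead of the robot, y to its left, z up, the work surface at z = 0. Lengths are in m, angles in rad, forces in N, time in s.
With the tool pointing down it reaches from about 0.375 to 0.975 m from the base axis. Payload 3.8 kg.
Tool frame: the origin (TCP) lies at the very end of the fingers, on their centre line; the grasp point (between the pads) lies 19 mm behind it; z points along the fingers, y is the direction in which the jaws open and shut (so a half turn about z gives the same grasp; the last joint's range is limited). The gripper opens to 85 mm and grips with 20 to 120 N. Pads are 22 mm wide; open, the fingers measure 114 mm over their backs; the gripper's body (76 mm by 85 mm) begins 54 mm behind the grasp point. The pads swing forward as they close: fully open they stand 13 mm farther back than shut.
Start: joints at [1.175, 0.264, 1.604, -0, 1.274, -0.037], TCP at [0.237, 0.632, 0.231] pointing down, gripper open.
Joint ranges: [-2.63, 2.63], [-0.94, 2.18], [0.31, 2.57], [-1.31, 4.45], [0, 2.66], [-2.55, 2.55]. Speed limits (rad/s): [2.57, 2.57, 3.14, 3.14, 3.14, 3.14].

INTERFACE

Orientations are given as a rotation vector (axis times angle).
In Python, from workcell import status, read_camera, camera_info, order gives the robot as it stands.
- The arm moves only by the tool move_arm, never from a script. Its argument "deltas" is a list of rows, each a list of 3 entries, a list of its own where there are three numbers: the turn, a rotation vector about the world's x, y, z as a fraction of full scale, then the shift along the world's x, y, z as a fraction of full scale, then the closure, from -1 (fully open) to 1 (shut), so that 0 is half open. A call has 1 to 20 rows; each row is the pose to reach, as a shift and turn from the pose commanded when the call began; what a row does not reach only later rows make up. Full scale, the value 1, is 0.1 m for a shift and pi/2 rad for a turn. A row lasts 1/8 s, in which the tool goes at most 62.5 mm and 10.7 degrees, less where a joint would pass 70% of its speed; a pose out of reach is approached as far as the arm can. A call with a number of a shift or a turn outside -1 to 1 is refused whole. A call with a gripper value outside its range is refused whole. The fingers move at their own pace and stop on an object; "grip_force" is the grip in N (left out, the last holds). Time passes only in rows, so rows that repeat a pose let the fingers close. It gives the time, the measured TCP pose, the force and the opening at its end, in the units of the state.
- status.read_state(): the state, without advancing time (a new reading comes with each control period).
- read_camera(name): name is "side" or "top" or "wrist"; returns (picture, depth): 480x640x3 uint8, red, green, blue; 480x640 float32, m along the optical axis (not along the pixel's ray), 0 where there is no reading.
- camera_info(name): a dict with "K" (3x3 intrinsics, pixels), "R" (3x3) and "t" (3): a world point X has camera coordinates R X + t. Camera axes: x right, y down, z forward; pixel columns grow to the right and rows downward; lengths in m; the calibration is good to about 2 mm. A picture is of the moment at which its call begins: read the wrist's pose just before it. camera_info takes no time and is no camera call; for the wrist camera it gives the pose at the moment of the call.
- order.finish_job(): hands the job in, once; it reports no verdict.
The state is a dict: "time": time; "q": joint angles; "joint_vel": joint speeds; "joint_torque": joint torques, N m; "tool_pos": TCP position; "tcp_rot": TCP orientation; "wrist_force": force on the tool from outside, world axes, zero at the start; "torque": the same for the moment, N m; "width": opening from 0.0 (shut) to 1.0 (fully open).
Only numpy, scipy, OpenCV 4.12 (cv2) and the standard library are available. Lean on these libraries where they do the work, as an engineer would, in place of code of your own. Each camera call takes 0.05 s, during which the arm holds its last target. There are 200 camera calls.

## Working session

There is one attempt and no reset: what is moved stays moved. The work goes in short steps, Python scripts to look and compute and a tool call to move; the robot and the scene stay as the last step left them, time stands still between calls to the robot, and variables do not carry over. Pictures are saved under pics/ and viewed, about 8 in all and at most 12, crops included, and the job is handed in when it is done.

Besides the shell and the picture viewer there is one more tool, called after "Call:" by a JSON object that holds its "name" and its "arguments". move_arm: Moves the arm, as the interface text tells. Its arguments: {"type":"object","properties":{"deltas":{"type":"array","items":{"type":"array"}},"grip_force":{"type":"number"}},"required":["deltas"]}

```bash
ls; mkdir -p pics
cat > h.py <<'E'
import numpy as np, cv2
from workcell import status, read_camera, camera_info, order
def shot(n):
    ci=camera_info(n); im,d=read_camera(n)
    return im,d,{k:np.array(ci[k]) for k in 'KRt'}
def cloud(d,ci):
    v,u=np.mgrid[:480,:640]; K=ci['K']
    c=np.stack([(u-K[0,2])/K[0,0]*d,(v-K[1,2])/K[1,1]*d,d],-1)
    P=(c-ci['t'])@ci['R']; P[d==0]=np.nan; return P
def save(n,im): cv2.imwrite(f'pics/{n}.png',im[...,::-1])
E
python3 - <<'E'
from h import *
print(status.read_state())
for n in('side','top'):
    im,d,ci=shot(n); save(n+'0',im); np.savez(n+'0.npz',im=im,d=d,**ci); print(n,(-ci['R'].T@ci['t']).round(3),ci['R'].round(2).tolist(),ci['K'][0,0],(d==0).mean())
a=cv2.imread('pics/side0.png');b=cv2.imread('pics/top0.png')
E
```

```text
pics
{'time': 0.0, 'q': array([ 1.17512328e+00,  2.64743072e-01,  1.60536963e+00, -3.38848433e-05,
        1.27369667e+00, -3.68796011e-02]), 'joint_vel': array([ 0.00011909,  0.0012708 ,  0.00032717,  0.00066245,  0.00011676,
       -0.00022491]), 'joint_torque': array([ 1.42747816e-03, -5.15112054e+01, -3.67314148e+01,  1.14926029e-04,
        1.28049802e-02, -3.93861669e-06]), 'tool_pos': array([0.23674144, 0.63134509, 0.22997118]), 'tcp_rot': array([-0.5604783 , -3.0907389 ,  0.00341133]), 'wrist_force': array([-0.47217844,  0.34389108,  0.99098169]), 'torque': array([ 0.00156499, -0.03751291,  0.01018105]), 'width': 0.9970773331040874}
side [1.347 0.078 1.393] [[-0.14, 0.99, -0.01], [0.82, 0.11, -0.56], [-0.55, -0.09, -0.83]] 557.5087685557675 0.003958333333333334
top [ 0.258 -0.057  1.488] [[-0.01, -1.0, -0.01], [-0.99, 0.01, -0.16], [0.16, 0.0, -0.99]] 556.0329259139476 0.004195963541666667
```

View pics/top0.png

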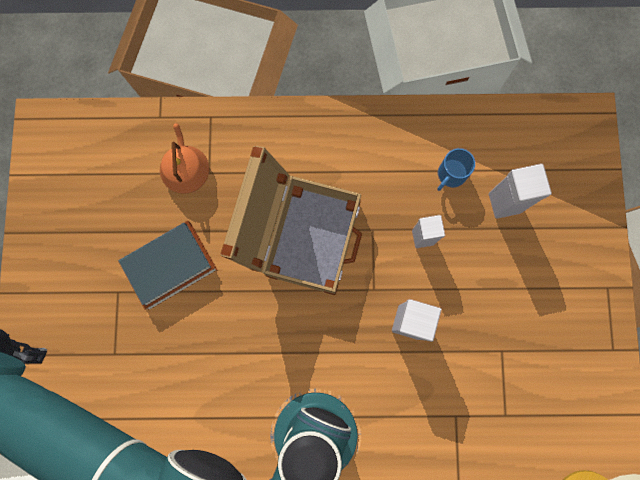

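View pics/side0.png

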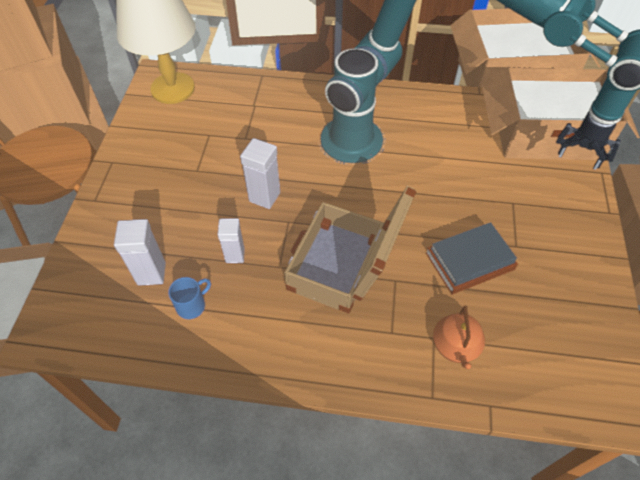

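The top view shows three metal tins. The smallest is at (429,231) in the top view and (231,240) in the side view. The case is at about (313,235) in the top view, with its lid open to the left (+y). The kettle and books are farther left and the mug is at (456,168).

Run:
```python
from h import *
A=[]
Z={}
for n in('top','side'):
    z=np.load(n+'0.npz'); P=cloud(z['d'],{k:z[k] for k in 'KRt'}); Z[n]=P
    print(n)
    # tin
    u,v=(429,231) if n=='top' else (231,230)
    w=P[v-45:v+45,u-35:u+35].reshape(-1,3); 
    im=z['im'][v-45:v+45,u-35:u+35].reshape(-1,3).astype(int); g=(np.ptp(im,axis=1)<35)
    c0=np.nanmedian(w[g&(w[:,2]>.13)&(w[:,2]<.165)],0); 
    t=w[(w[:,2]>.142)&(w[:,2]<.16)&(np.hypot(*(w-c0)[:,:2].T)<.06)]
    r=cv2.minAreaRect(t[:,:2].astype(np.float32)); print('tin top',len(t),t.mean(0).round(4),r,np.nanpercentile(t[:,2],[5,50,95]).round(3))
    for nm,lo,hi,box in [('rim',.098,.110,(.3,.8,-.3,.25)),('floor',.008,.024,(.3,.8,-.3,.25)),('lid',.12,.32,(.3,.8,-.05,.3))]:
        q=P.reshape(-1,3); m=(q[:,2]>lo)&(q[:,2]<hi)&(q[:,0]>box[0])&(q[:,0]<box[1])&(q[:,1]>box[2])&(q[:,1]<box[3])
        s=q[m]; r=cv2.minAreaRect(s[:,:2].astype(np.float32)); print(nm,len(s),s.mean(0).round(4),np.round(cv2.boxPoints(r),3).tolist(),r[1],r[2],np.percentile(s[:,2],[1,50,99]).round(3))
T=Z['top']
for nm,(u,v) in dict(mug=(458,160),big1=(525,180),big2=(420,315),kettle=(186,165),books=(165,262),case=(320,240),handle=(356,244)).items(): print(nm,T[v,u].round(3))
```

```text
top
tin top 491 [ 0.5104 -0.2898  0.1494] ((0.5107724666595459, -0.29039162397384644), (0.055421847850084305, 0.05507257208228111), 9.60414981842041) [0.145 0.149 0.154]
rim 1444 [0.5115 0.0227 0.105 ] [[0.2939999997615814, -0.23600000143051147], [0.5479999780654907, -0.3140000104904175], [0.6700000166893005, 0.08100000023841858], [0.41600000858306885, 0.1599999964237213]] (0.4135890007019043, 0.2657846212387085) 72.88017272949219 [0.098 0.105 0.11 ]
floor 5490 [0.5107 0.0035 0.0164] [[0.30000001192092896, 0.24400000274181366], [0.30399999022483826, -0.29899999499320984], [0.800000011920929, -0.29600000381469727], [0.7960000038146973, 0.24799999594688416]] (0.4965766966342926, 0.5437362194061279) 0.4187908470630646 [0.008 0.016 0.023]
lid 4010 [0.5459 0.1376 0.2207] [[0.40799999237060547, 0.13300000131130219], [0.6610000133514404, 0.06300000101327896], [0.6790000200271606, 0.12999999523162842], [0.4259999990463257, 0.20000000298023224]] (0.06959052383899689, 0.26230332255363464) 74.62982177734375 [0.122 0.217 0.293]
side
tin top 349 [ 0.5149 -0.2892  0.1494] ((0.513113796710968, -0.2
[... 438 characters left out ...]
9320984, -0.2980000078678131], [0.796999990940094, -0.3009999990463257], [0.800000011920929, 0.24699999392032623], [0.3019999861717224, 0.25]] (0.5480679273605347, 0.49802061915397644) 89.69928741455078 [0.008 0.016 0.023]
lid 1577 [0.5731 0.1365 0.2559] [[0.4090000092983246, 0.13699999451637268], [0.6639999747276306, 0.06599999964237213], [0.6819999814033508, 0.12999999523162842], [0.4259999990463257, 0.20000000298023224]] (0.06614039093255997, 0.2652038335800171) 74.5015869140625 [0.124 0.285 0.294]
mug [ 0.723 -0.394  0.013]
big1 [ 0.609 -0.503  0.216]
big2 [ 0.296 -0.246  0.214]
kettle [0.692 0.332 0.093]
books [0.443 0.389 0.054]
case [ 0.504 -0.013  0.013]
handle [ 0.484 -0.108  0.066]
```

Call:
{"name": "move_arm", "arguments": {"deltas": [[[0, 0, -0.08], [0.15, -0.5, 0.5], -1], [[0, 0, -0.16], [0.3, -1, 1], -1], [[0, 0, -0.16], [0.3, -1, 1], -1]]}}

```text
time: 0.48
tool_pos: [0.2682, 0.5313, 0.3348]
tcp_rot: [0.945, 2.995, 0.007]
wrist_force: [0.1, -0.2, -0.2]
width: 0.996
```

Call:
{"name": "move_arm", "arguments": {"deltas": [[[0, 0, -0.08], [0.25, -0.5, 0.45], -1], [[0, 0, -0.16], [0.5, -1, 0.9], -1], [[0, 0, -0.16], [0.5, -1, 0.9], -1]]}}

```text
time: 0.85
tool_pos: [0.3183, 0.4312, 0.4238]
tcp_rot: [1.312, 2.853, 0.006]
wrist_force: [-0.1, 0.9, -1.0]
width: 1.002
```

Call:
{"name": "move_arm", "arguments": {"deltas": [[[0, 0, -0.08], [0.25, -0.5, 0], -1], [[0, 0, -0.16], [0.5, -1, 0], -1], [[0, 0, -0.16], [0.5, -1, 0], -1]]}}

```text
time: 1.23
tool_pos: [0.3679, 0.33, 0.4195]
tcp_rot: [-1.662, -2.665, 0.004]
wrist_force: [-0.2, 0.2, 0.2]
width: 1.002
```

Call:
{"name": "move_arm", "arguments": {"deltas": [[[0, 0, -0.08], [0.25, -0.5, 0], -1], [[0, 0, -0.16], [0.5, -1, 0], -1], [[0, 0, -0.16], [0.5, -1, 0], -1]]}}

```text
time: 1.6
tool_pos: [0.4179, 0.2307, 0.4196]
tcp_rot: [-1.982, -2.436, 0.003]
wrist_force: [-0.1, 0.4, -0.1]
width: 1.006
```

Call:
{"name": "move_arm", "arguments": {"deltas": [[[0, 0, -0.08], [0.2, -0.5, 0], -1], [[0, 0, -0.16], [0.4, -1, 0], -1], [[0, 0, -0.16], [0.4, -1, 0], -1]]}}

```text
time: 1.98
tool_pos: [0.4577, 0.1314, 0.4198]
tcp_rot: [-2.27, -2.169, 0.003]
wrist_force: [0.6, 0.4, 0.2]
width: 1.006
```

Call:
{"name": "move_arm", "arguments": {"deltas": [[[0, 0, -0.1], [0.1, -0.5, 0], -1], [[0, 0, -0.2], [0.2, -1, 0], -1], [[0, 0, -0.2], [0.2, -1, 0], -1]]}}

```text
time: 2.35
tool_pos: [0.4774, 0.0319, 0.4201]
tcp_rot: [-2.581, -1.789, 0.002]
wrist_force: [-0.3, 0.4, -0.4]
width: 1.002
```

Call:
{"name": "move_arm", "arguments": {"deltas": [[[0, 0, -0.1], [0.1, -0.5, 0], -1], [[0, 0, -0.2], [0.2, -1, 0], -1], [[0, 0, -0.2], [0.2, -1, 0], -1]]}}

```text
time: 2.72
tool_pos: [0.4977, -0.0677, 0.4201]
tcp_rot: [-2.828, -1.364, 0.001]
wrist_force: [0.3, 0.6, -0.6]
width: 1.002
```

Call:
{"name": "move_arm", "arguments": {"deltas": [[[0, 0, -0.1], [0.1, -0.5, 0], -1], [[0, 0, -0.2], [0.2, -1, 0], -1], [[0, 0, -0.2], [0.2, -1, 0], -1]]}}

```text
time: 3.1
tool_pos: [0.518, -0.1674, 0.42]
tcp_rot: [-3.006, -0.906, 0.002]
wrist_force: [-0.6, 1.0, -0.8]
width: 1.001
```

Call:
{"name": "move_arm", "arguments": {"deltas": [[[0, 0, -0.1], [0, -0.5, 0], -1], [[0, 0, -0.2], [0, -1, 0], -1], [[0, 0, -0.27], [0, -1, 0], -1], [[0, 0, -0.27], [0, -1, 0], -1]]}}

```text
time: 3.6
tool_pos: [0.518, -0.2654, 0.4209]
tcp_rot: [-3.129, -0.259, 0.0]
wrist_force: [0.8, -1.0, -0.1]
width: 1.001
```

Run:
```python
from h import *
from scipy.spatial.transform import Rotation as Ro
s=status.read_state(); print(s['q'].round(3),s['tool_pos'].round(4)); print(Ro.from_rotvec(s['tcp_rot']).as_matrix().round(3).tolist())
im,d,ci=shot('wrist'); save('w1',im); P=cloud(d,ci).reshape(-1,3); print((-ci['R'].T@ci['t']).round(3),ci['R'].round(2).tolist())
m=(P[:,2]>.142)&(P[:,2]<.158)&(np.hypot(P[:,0]-.512,P[:,1]+.29)<.06); print(m.sum())
if m.sum(): print(P[m].mean(0),cv2.minAreaRect(P[m][:,:2].astype(np.float32)))
# rim of case, from both stored views
for n in('top','side'):
    z=np.load(n+'0.npz'); q=cloud(z['d'],{k:z[k] for k in 'KRt'}).reshape(-1,3)
    m=(abs(q[:,2]-.104)<.005)&(abs(q[:,0]-.52)<.18)&(q[:,1]>-.15)&(q[:,1]<.2)
    r=cv2.minAreaRect(q[m][:,:2].astype(np.float32)); print(n,r,cv2.boxPoints(r).round(3).tolist())
```

```text
[-0.517  0.031  1.529  0.002  1.583  0.888] [ 0.518  -0.2654  0.4209]
[[0.986, 0.165, -0.0], [0.165, -0.986, 0.002], [0.0, -0.002, -1.0]]
[ 0.6   -0.251  0.563] [[0.17, -0.99, -0.0], [-0.93, -0.16, 0.32], [-0.32, -0.05, -0.95]]
1861
[ 0.51330733 -0.29204863  0.14976433] ((0.5117928385734558, -0.29271653294563293), (0.05422283709049225, 0.05463594198226929), 8.918086051940918)
top ((0.5107876062393188, 0.015023455023765564), (0.21724556386470795, 0.26088276505470276), 74.36311340332031) [[0.35600000619888306, -0.05400000140070915], [0.6069999933242798, -0.125], [0.6660000085830688, 0.08399999886751175], [0.414000004529953, 0.1550000011920929]]
side ((0.5127353668212891, 0.017311766743659973), (0.22087223827838898, 0.26610496640205383), 73.98400115966797) [[0.3540000021457672, -0.052000001072883606], [0.6100000143051147, -0.12600000202655792], [0.6710000038146973, 0.08699999749660492], [0.41499999165534973, 0.1599999964237213]]
```

Call:
{"name": "move_arm", "arguments": {"deltas": [[[-0.016, 0.1, 0], [0.2, 0, 0], -1], [[-0.032, 0.2, 0], [0.4, -0.1, -0.2], -1], [[-0.048, 0.3, 0], [0.7, -0.15, -0.4], -1], [[-0.064, 0.4, 0], [0.8, -0.15, -0.5], -1], [[-0.08, 0.494, 0], [0.8, -0.15, -0.5], -1], [[-0.08, 0.494, 0], [0.8, -0.15, -0.5], -1]]}}

```text
time: 4.4
tool_pos: [0.599, -0.28, 0.3651]
tcp_rot: [2.835, 0.24, -1.187]
wrist_force: [0.3, 0.2, -0.7]
width: 1.0
```

Call:
{"name": "move_arm", "arguments": {"deltas": [[[0, 0, 0], [0, 0, -0.5], -1], [[0, 0, 0], [0, 0, -1], -1], [[0, 0, 0], [0, 0, -1], -1], [[0, 0, 0], [0, 0, -1], -1]]}}

```text
time: 4.9
tool_pos: [0.5973, -0.2829, 0.275]
tcp_rot: [2.839, 0.226, -1.17]
wrist_force: [-0.9, 0.2, 0.8]
width: 1.002
```

Run:
```python
from h import *
from scipy.spatial.transform import Rotation as Ro
s=status.read_state(); print(s['q'].round(3),s['tool_pos'].round(4)); print(Ro.from_rotvec(s['tcp_rot']).as_matrix().round(3).tolist())
```

```text
[-0.311  0.68   1.117 -0.368  2.04   1.053] [ 0.5973 -0.2829  0.275 ]
[[0.701, 0.159, -0.695], [0.111, -0.987, -0.114], [-0.705, 0.002, -0.71]]
```

Call:
{"name": "move_arm", "arguments": {"deltas": [[[0, 0, 0], [-0.05, 0.0, -0.4], -1], [[0, 0, 0], [-0.1, 0.02, -0.85], -1], [[0, 0, 0], [-0.1, 0.02, -0.88], -1], [[0, 0, 0], [-0.1, 0.02, -0.88], -1]]}}

```text
time: 5.4
tool_pos: [0.5882, -0.2815, 0.1866]
tcp_rot: [2.838, 0.226, -1.171]
wrist_force: [0.2, -0.3, -0.3]
width: 1.002
```

Call:
{"name": "move_arm", "arguments": {"deltas": [[[0, 0, 0], [-0.2, -0.03, -0.2], -1], [[0, 0, 0], [-0.4, -0.05, -0.4], -1], [[0, 0, 0], [-0.6, -0.08, -0.6], -1], [[0, 0, 0], [-0.83, -0.12, -0.87], -1], [[0, 0, 0], [-0.83, -0.12, -0.87], -1]]}}

```text
time: 6.02
tool_pos: [0.5034, -0.2934, 0.0975]
tcp_rot: [2.837, 0.225, -1.177]
wrist_force: [0.1, 0.1, 0.3]
width: 1.0
```

Run:
```python
from h import *
s=status.read_state(); print(s['tool_pos'].round(4),s['wrist_force'].round(1))
im,d,ci=shot('wrist'); im2,d2,c2=shot('side'); save('w2',np.hstack([cv2.resize(im,(400,300)),cv2.resize(im2[150:350,100:367],(400,300))]))
```

```text
[ 0.5034 -0.2934  0.0975] [0.1 0.1 0.3]
```

View pics/w2.png

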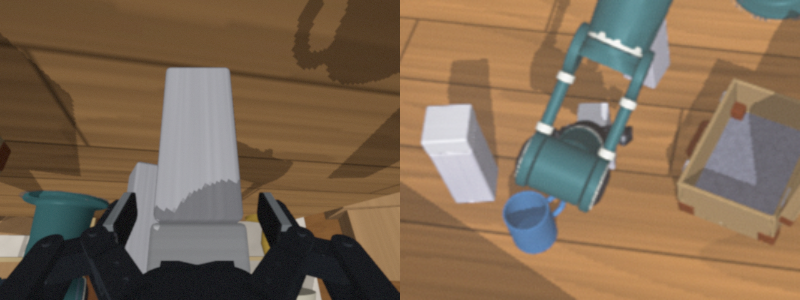

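The tin is centred between the open fingers (columns 120 to 275 in the left half). The wrist is above the mug, and there is no contact. I'll close the gripper now.

Call:
{"name": "move_arm", "arguments": {"deltas": [[[0, 0, 0], [0, 0, 0], 0], [[0, 0, 0], [0, 0, 0], 0.6], [[0, 0, 0], [0, 0, 0], 1], [[0, 0, 0], [0, 0, 0], 1], [[0, 0, 0], [0, 0, 0], 1], [[0, 0, 0], [0, 0, 0], 1], [[0, 0, 0], [0, 0, 0], 1]], "grip_force": 70}}

```text
time: 7.0
tool_pos: [0.5057, -0.2934, 0.0979]
tcp_rot: [2.837, 0.227, -1.171]
wrist_force: [3.9, -0.4, 4.7]
width: 0.627
```

Call:
{"name": "move_arm", "arguments": {"deltas": [[[0, 0, 0], [0, 0, 0.2], 1], [[0, 0, 0], [0, 0, 0.5], 1], [[0, 0, 0], [0, 0, 0.9], 1], [[0, 0, 0], [0, 0, 1], 1], [[0, 0, 0], [0, 0, 1], 1]]}}

```text
time: 7.62
tool_pos: [0.5043, -0.293, 0.1964]
tcp_rot: [2.838, 0.227, -1.173]
wrist_force: [0.6, -0.9, -3.4]
width: 0.624
```

Run:
```python
from h import *
from scipy.spatial.transform import Rotation as Ro
s=status.read_state(); print(s['q'].round(3),s['tool_pos'].round(4),s['wrist_force'].round(1)); print(Ro.from_rotvec(s['tcp_rot']).as_matrix().round(3).tolist())
im,d,ci=shot('top'); P=cloud(d,ci); 
im,d,ci=shot('wrist'); save('w3',im)
```

```text
[-0.359  0.569  1.439 -0.371  1.83   1.088] [ 0.5043 -0.293   0.1964] [ 0.6 -0.9 -3.4]
[[0.699, 0.159, -0.697], [0.112, -0.987, -0.113], [-0.706, 0.001, -0.708]]
```

View pics/w3.png

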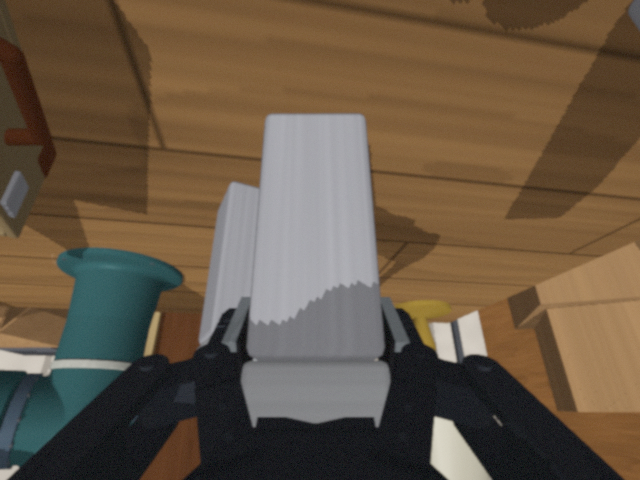

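The tin is held straight between the pads. I'll rotate it −90° about the jaw axis in the air, then yaw it to line up with the case.

Call:
{"name": "move_arm", "arguments": {"deltas": [[[0.01, -0.06, 0], [0.05, 0.1, 0.1], 1], [[0.025, -0.15, 0], [0.1, 0.2, 0.2], 1], [[0.04, -0.25, 0], [0.2, 0.3, 0.3], 1], [[0.056, -0.35, 0], [0.3, 0.4, 0.3], 1], [[0.072, -0.45, 0], [0.4, 0.5, 0.3], 1], [[0.09, -0.55, 0], [0.5, 0.6, 0.3], 1], [[0.104, -0.65, 0], [0.5, 0.68, 0.3], 1], [[0.12, -0.75, 0], [0.5, 0.68, 0.3], 1], [[0.136, -0.85, 0], [0.5, 0.68, 0.3], 1], [[0.152, -0.93, 0], [0.5, 0.68, 0.3], 1], [[0.16, -0.987, 0], [0.5, 0.68, 0.3], 1], [[0.16, -0.987, 0], [0.5, 0.68, 0.3], 1], [[0.16, -0.987, 0], [0.5, 0.68, 0.3], 1]]}}

```text
time: 9.35
tool_pos: [0.5536, -0.2247, 0.2252]
tcp_rot: [-2.839, -0.227, -1.169]
wrist_force: [-0.1, 0.3, -3.9]
width: 0.624
```

Call:
{"name": "move_arm", "arguments": {"deltas": [[[0, 0, -0.07], [0, 0, 0], 1], [[0, 0, -0.16], [0, 0, 0], 1], [[0, 0, -0.24], [0, 0, 0], 1], [[0, 0, -0.275], [0, 0, 0], 1], [[0, 0, -0.275], [0, 0, 0], 1]]}}

```text
time: 9.98
tool_pos: [0.5552, -0.2231, 0.2271]
tcp_rot: [2.788, -0.375, 1.153]
wrist_force: [0.1, 0.8, -4.2]
width: 0.625
```

Run:
```python
from h import *
from scipy.spatial.transform import Rotation as Ro
s=status.read_state(); print(s['q'].round(3),s['tool_pos'].round(4),s['wrist_force'].round(1)); print(Ro.from_rotvec(s['tcp_rot']).as_matrix().round(3).tolist())
im2,d2,c2=shot('side'); save('s4',cv2.resize(im2[150:350,150:417],(534,400)))
P=cloud(d2,c2).reshape(-1,3);im=im2.reshape(-1,3).astype(int)
m=(np.ptp(im,axis=1)<30)&(im.min(1)>110)&(P[:,2]>.17)&(P[:,0]>.55)&(P[:,0]<.72)&(abs(P[:,1]+.24)<.07); q=P[m]; print(m.sum(),q.min(0).round(3),q.max(0).round(3))
```

```text
[-0.532 -0.283  2.349  0.555  0.359  0.856] [ 0.5552 -0.2231  0.2271] [ 0.1  0.8 -4.2]
[[0.683, -0.264, 0.682], [-0.187, -0.965, -0.186], [0.706, -0.0, -0.708]]
1148 [ 0.55  -0.272  0.209] [ 0.657 -0.186  0.264]
```

View pics/s4.png

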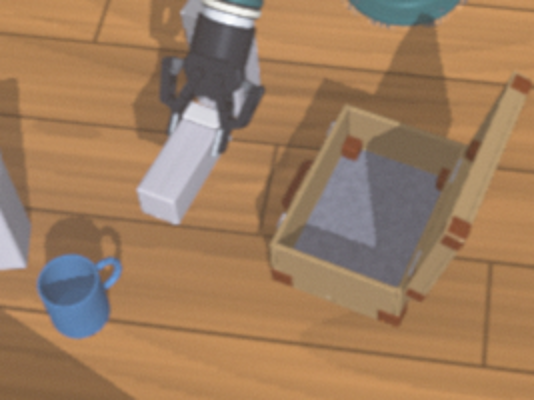

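The tin is held level and is clear of the mug and case. I'll lower it.

Call:
{"name": "move_arm", "arguments": {"deltas": [[[0, 0, 0], [0, 0, -0.3], 1], [[0, 0, 0], [0, 0, -0.7], 1], [[0, 0, 0], [0, 0, -1], 1], [[0, 0, 0], [0, 0, -1], 1]]}}

```text
time: 10.52
tool_pos: [0.5533, -0.2252, 0.1238]
tcp_rot: [2.788, -0.384, 1.149]
wrist_force: [0.4, -0.8, -2.4]
width: 0.622
```

Call:
{"name": "move_arm", "arguments": {"deltas": [[[0, 0, 0], [0, 0, -0.25], 1], [[0, 0, 0], [0, 0, -0.5], 1], [[0, 0, 0], [0, 0, -0.7], 1], [[0, 0, 0], [0, 0, -0.85], 1], [[0, 0, 0], [0, 0, -0.95], 1], [[0, 0, 0], [0, 0, -0.95], 1]]}}

```text
time: 11.28
tool_pos: [0.5536, -0.226, 0.0299]
tcp_rot: [2.786, -0.384, 1.148]
wrist_force: [-0.2, 0.8, -3.3]
width: 0.624
```

Run:
```python
from h import *
from scipy.spatial.transform import Rotation as Ro
s=status.read_state(); print(s['q'].round(3),s['tool_pos'].round(4),s['wrist_force'].round(1),s['torque'].round(2)); print(Ro.from_rotvec(s['tcp_rot']).as_matrix().round(3).tolist())
```

```text
[-0.536  0.118  2.474  2.423  0.282 -1.06 ] [ 0.5536 -0.226   0.0299] [-0.2  0.8 -3.3] [0.29 0.74 0.04]
[[0.683, -0.27, 0.678], [-0.192, -0.963, -0.19], [0.704, -0.0, -0.71]]
```

Call:
{"name": "move_arm", "arguments": {"deltas": [[[0, 0, 0], [0, 0, -0.03], 1], [[0, 0, 0], [0, 0, -0.06], 1], [[0, 0, 0], [0, 0, -0.08], 1], [[0, 0, 0], [0, 0, -0.08], 1]]}}

```text
time: 11.78
tool_pos: [0.5549, -0.2255, 0.0245]
tcp_rot: [2.784, -0.381, 1.156]
wrist_force: [-1.8, -1.0, 2.3]
width: 0.621
```

Call:
{"name": "move_arm", "arguments": {"deltas": [[[0, 0, 0], [0, 0, -0.02], 1], [[0, 0, 0], [0, 0, -0.02], 1]]}}

```text
time: 12.02
tool_pos: [0.5559, -0.2258, 0.0241]
tcp_rot: [2.781, -0.38, 1.16]
wrist_force: [-8.1, 2.1, 14.1]
width: 0.623
```

Run:
```python
from h import *
s=status.read_state(); print(s['tool_pos'].round(4),s['wrist_force'].round(1),s['torque'].round(2))
for n in ('side','top'):
    im2,d2,c2=shot(n)
    P=cloud(d2,c2).reshape(-1,3);im=im2.reshape(-1,3).astype(int)
    t=P-[.577,-.231,0]; a=t@[.964,-.267,0]; b=t@[.267,.964,0]
    m=(P[:,2]>.04)&(P[:,2]<.075)&(abs(b)<.025)&(a>-.02)&(a<.085); q=P[m]; X=np.c_[a[m],b[m],np.ones(m.sum())]
    if m.sum()>20:
        f=np.linalg.lstsq(X,q[:,2],rcond=None)[0]; print(n,m.sum(),a[m].max().round(3),f.round(4), np.percentile(q[:,2],[5,50,95]).round(3))
```

```text
[ 0.5559 -0.2258  0.0241] [-8.1  2.1 14.1] [0.13 0.77 0.01]
side 550 0.076 [-0.0268  0.0096  0.0538] [0.047 0.053 0.059]
top 636 0.074 [-0.0056  0.0159  0.0534] [0.048 0.053 0.058]
```

The tin is flat: its top is at 0.0535 m with almost no slope. I'll release it and retract along the tool axis.

Call:
{"name": "move_arm", "arguments": {"deltas": [[[0, 0, 0], [0, 0, 0.02], 1], [[0, 0, 0], [0, 0, 0.02], 0.2], [[0, 0, 0], [0, 0, 0.02], -0.3], [[0, 0, 0], [0, 0, 0.02], -1], [[0, 0, 0], [0, 0, 0.02], -1], [[0, 0, 0], [0, 0, 0.02], -1], [[0, 0, 0], [0, 0, 0.02], -1]]}}

```text
time: 13.0
tool_pos: [0.554, -0.225, 0.0232]
tcp_rot: [2.786, -0.382, 1.153]
wrist_force: [0.3, 0.3, 0.4]
width: 0.998
```

Call:
{"name": "move_arm", "arguments": {"deltas": [[[0, 0, 0], [-0.1, 0.03, 0.1], -1], [[0, 0, 0], [-0.3, 0.08, 0.31], -1], [[0, 0, 0], [-0.6, 0.16, 0.63], -1], [[0, 0, 0], [-0.6, 0.16, 0.9], -1], [[0, 0, 0], [-0.6, 0.16, 1], -1]]}}

```text
time: 13.62
tool_pos: [0.498, -0.2067, 0.1131]
tcp_rot: [2.793, -0.377, 1.159]
wrist_force: [0.2, 0.5, -0.2]
width: 1.0
```

```bash
cat > tin.py <<'E'
from h import *
def tin(n,c0,zlo,zhi,r=.11):
    im2,d2,c2=shot(n)
    P=cloud(d2,c2).reshape(-1,3); im=im2.reshape(-1,3).astype(int)
    m=(P[:,2]>zlo)&(P[:,2]<zhi)&(np.hypot(P[:,0]-c0[0],P[:,1]-c0[1])<r)&(np.ptp(im,axis=1)<45)&(im.min(1)>90); q=P[m]
    if m.sum()>20: print(n,m.sum(),q.mean(0).round(4),np.percentile(q[:,2],[5,50,95]).round(4),cv2.minAreaRect(q[:,:2].astype(np.float32)))
    return im2
E
python3 - <<'E'
from tin import *
from scipy.spatial.transform import Rotation as Ro
s=status.read_state(); print(s['q'].round(3),s['tool_pos'].round(4),s['wrist_force'].round(1)); print(Ro.from_rotvec(s['tcp_rot']).as_matrix().round(3).tolist())
for n in('side','top','wrist'): tin(n,(.577,-.231),.045,.065)
E
```

```text
[-0.59  -0.22   2.554  1.366  0.239 -0.018] [ 0.498  -0.2067  0.1131] [ 0.2  0.5 -0.2]
[[0.681, -0.262, 0.684], [-0.191, -0.965, -0.18], [0.707, -0.008, -0.707]]
side 902 [ 0.5782 -0.2276  0.053 ] [0.0475 0.0531 0.058 ] ((0.5757667422294617, -0.22798316180706024), (0.05578875169157982, 0.15230369567871094), 73.45199584960938)
top 1126 [ 0.5714 -0.228   0.0532] [0.0477 0.0533 0.0585] ((0.5738852620124817, -0.2289687544107437), (0.05404852703213692, 0.1518499255180359), 74.17066955566406)
wrist 12768 [ 0.563  -0.2274  0.0532] [0.0513 0.0533 0.0546] ((0.5744272470474243, -0.23028495907783508), (0.05436517670750618, 0.1503628045320511), 74.6681900024414)
```

Call:
{"name": "move_arm", "arguments": {"deltas": [[[0.02, 0.07, 0], [0, 0, 0.3], -1], [[0.04, 0.15, 0], [0.1, 0, 0.6], -1], [[0.07, 0.25, 0], [0.3, -0.1, 0.8], -1], [[0.095, 0.34, 0], [0.5, -0.15, 0.8], -1], [[0.12, 0.43, 0], [0.7, -0.2, 0.8], -1], [[0.134, 0.482, 0], [0.8, -0.2, 0.8], -1], [[0.134, 0.482, 0], [0.8, -0.2, 0.8], -1], [[0.134, 0.482, 0], [0.8, -0.2, 0.8], -1]]}}

```text
time: 14.78
tool_pos: [0.5807, -0.2252, 0.19]
tcp_rot: [-3.098, 0.418, 0.001]
wrist_force: [-0.7, -0.5, -0.6]
width: 1.003
```

Run:
```python
from tin import *
from scipy.spatial.transform import Rotation as Ro
s=status.read_state(); print(s['q'].round(3),s['tool_pos'].round(4),s['wrist_force'].round(1)); print(Ro.from_rotvec(s['tcp_rot']).as_matrix().round(3).tolist())
im=tin('wrist',(.577,-.231),.045,.065)
```

```text
[-0.418  0.197  1.763  0.016  1.186  1.414] [ 0.5807 -0.2252  0.19  ] [-0.7 -0.5 -0.6]
[[0.964, -0.265, 0.002], [-0.265, -0.964, 0.016], [-0.002, -0.016, -1.0]]
wrist 10080 [ 0.5807 -0.2325  0.0533] [0.0516 0.0534 0.0547] ((0.5746249556541443, -0.23061950504779816), (0.0544414184987545, 0.14954817295074463), 74.67784881591797)
```

Call:
{"name": "move_arm", "arguments": {"deltas": [[[0, 0, 0], [-0.03, -0.03, -0.4], -1], [[0, 0, 0], [-0.06, -0.05, -0.9], -1], [[0, 0, 0], [-0.06, -0.05, -0.9], -1]]}}

```text
time: 15.2
tool_pos: [0.5669, -0.2292, 0.0972]
tcp_rot: [-3.097, 0.424, 0.013]
wrist_force: [-1.0, 0.2, -0.8]
width: 1.001
```

Call:
{"name": "move_arm", "arguments": {"deltas": [[[0, 0, 0], [0, 0, -0.3], -1], [[0, 0, 0], [0, 0, -0.6], -1], [[0, 0, 0], [0, 0, -0.8], -1], [[0, 0, 0], [0, 0, -0.88], -1], [[0, 0, 0], [0, 0, -0.88], -1]]}}

```text
time: 15.82
tool_pos: [0.5728, -0.232, 0.0152]
tcp_rot: [-3.103, 0.425, -0.003]
wrist_force: [0.0, -0.3, 0.1]
width: 0.996
```

Call:
{"name": "move_arm", "arguments": {"deltas": [[[0, 0, 0], [0, 0, 0], 0], [[0, 0, 0], [0, 0, 0], 0.6], [[0, 0, 0], [0, 0, 0], 1], [[0, 0, 0], [0, 0, 0], 1], [[0, 0, 0], [0, 0, 0], 1], [[0, 0, 0], [0, 0, 0], 1]]}}

```text
time: 16.58
tool_pos: [0.5739, -0.2324, 0.0164]
tcp_rot: [-3.103, 0.425, -0.007]
wrist_force: [-0.2, 1.6, 6.5]
width: 0.62
```

Call:
{"name": "move_arm", "arguments": {"deltas": [[[0, 0, 0], [0, 0, 0.1], 1], [[0, 0, 0], [0, 0, 0.4], 1], [[0, 0, 0], [0, 0, 0.9], 1], [[0, 0, 0], [0, 0, 1], 1], [[0, 0, 0], [0, 0, 1], 1]]}}

```text
time: 17.2
tool_pos: [0.5725, -0.2321, 0.1149]
tcp_rot: [-3.103, 0.425, -0.004]
wrist_force: [0.5, 0.3, -3.6]
width: 0.623
```

Call:
{"name": "move_arm", "arguments": {"deltas": [[[0, 0, 0], [0, 0, 0.3], 1], [[0, 0, 0], [0, 0, 0.7], 1], [[0, 0, 0], [0, 0, 0.7], 1], [[0, 0, 0], [0, 0, 0.7], 1]]}}

```text
time: 17.7
tool_pos: [0.571, -0.2313, 0.1817]
tcp_rot: [-3.102, 0.425, 0.004]
wrist_force: [0.4, 0.4, -4.8]
width: 0.623
```

Run:
```python
from tin import *
from scipy.spatial.transform import Rotation as Ro
s=status.read_state(); print(s['q'].round(3),s['tool_pos'].round(4),s['wrist_force'].round(1),s['torque'].round(2)); print(Ro.from_rotvec(s['tcp_rot']).as_matrix().round(3).tolist())
for n in('side','top'): im=tin(n,s['tool_pos'],.19,.25)
save('t5',im[130:330,200:467])
im,d,c=shot('wrist'); save('w5',cv2.resize(im,(400,300)))
```

```text
[-0.431  0.192  1.785  0.011  1.17   1.408] [ 0.571  -0.2313  0.1817] [ 0.4  0.4 -4.8] [-0.01  0.04  0.02]
[[0.963, -0.269, -0.001], [-0.269, -0.963, 0.011], [-0.004, -0.011, -1.0]]
side 876 [ 0.6001 -0.233   0.2149] [0.1958 0.2176 0.2227] ((0.5733093619346619, -0.23354171216487885), (0.07592816650867462, 0.15341155230998993), 78.82289123535156)
top 193 [ 0.5513 -0.2249  0.2175] [0.2116 0.2179 0.2226] ((0.5528315305709839, -0.21975329518318176), (0.07258182018995285, 0.021741261705756187), 70.53978729248047)
```

View pics/w5.png

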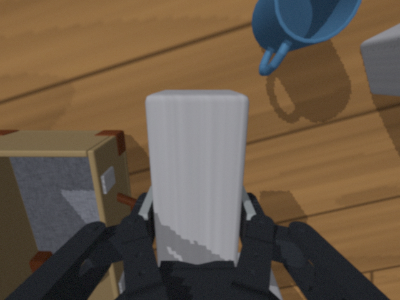

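The tin is held level, with the case to its left. I'll carry it over the case.

Call:
{"name": "move_arm", "arguments": {"deltas": [[[0, 0, 0], [-0.05, 0.2, 0.1], 1], [[0, 0, 0], [-0.15, 0.6, 0.2], 1], [[0, 0, 0], [-0.25, 1, 0.2], 1], [[0, 0, 0], [-0.25, 1, 0.2], 1]]}}

```text
time: 18.35
tool_pos: [0.5463, -0.1285, 0.2048]
tcp_rot: [-3.102, 0.42, -0.001]
wrist_force: [-0.0, 0.2, -3.2]
width: 0.627
```

Call:
{"name": "move_arm", "arguments": {"deltas": [[[0, 0, 0], [-0.1, 0.4, 0], 1], [[0, 0, 0], [-0.25, 0.9, 0], 1], [[0, 0, 0], [-0.3, 1, 0], 1], [[0, 0, 0], [-0.3, 1, 0], 1]]}}

```text
time: 18.85
tool_pos: [0.5174, -0.0316, 0.2049]
tcp_rot: [-3.104, 0.422, -0.003]
wrist_force: [0.7, 0.1, -4.2]
width: 0.622
```

Call:
{"name": "move_arm", "arguments": {"deltas": [[[0, 0, 0], [-0.1, 0.2, 0], 1], [[0, 0, 0], [-0.1, 0.28, 0], 1], [[0, 0, 0], [-0.1, 0.28, 0], 1], [[0, 0, 0], [-0.1, 0.28, 0], 1]]}}

```text
time: 19.35
tool_pos: [0.5079, -0.0044, 0.2048]
tcp_rot: [-3.103, 0.425, -0.003]
wrist_force: [-1.0, 0.0, -2.6]
width: 0.624
```

Run:
```python
from tin import *
from scipy.spatial.transform import Rotation as Ro
s=status.read_state(); print(s['q'].round(3),s['tool_pos'].round(4),s['wrist_force'].round(1),s['torque'].round(2)); print(Ro.from_rotvec(s['tcp_rot']).as_matrix().round(3).tolist())
im,d,c=shot('wrist'); im2,d2,c2=shot('side'); save('w6',np.hstack([cv2.resize(im,(400,300)),cv2.resize(im2[150:350,230:497],(400,300))]))
```

```text
[-0.064 -0.038  1.988  0.01   1.189  1.775] [ 0.5079 -0.0044  0.2048] [-1.   0.  -2.6] [-0.02  0.04  0.01]
[[0.963, -0.269, 0.003], [-0.269, -0.963, 0.009], [0.001, -0.01, -1.0]]
```

View pics/w6.png

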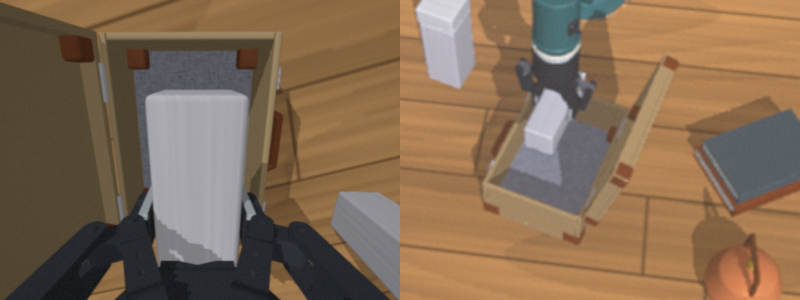

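The tin is above the case and parallel to it, and clear of the lid. I'll lower it onto the floor.

Call:
{"name": "move_arm", "arguments": {"deltas": [[[0, 0, 0], [0, 0, -0.2], 1], [[0, 0, 0], [0, 0, -0.6], 1], [[0, 0, 0], [0, 0, -1], 1], [[0, 0, 0], [0, 0, -1], 1]]}}

```text
time: 19.95
tool_pos: [0.504, -0.0041, 0.1012]
tcp_rot: [-3.103, 0.426, 0.011]
wrist_force: [0.7, -0.5, -2.9]
width: 0.622
```

Call:
{"name": "move_arm", "arguments": {"deltas": [[[0, 0, 0], [0, 0, -0.2], 1], [[0, 0, 0], [0, 0, -0.4], 1], [[0, 0, 0], [0, 0, -0.55], 1], [[0, 0, 0], [0, 0, -0.63], 1], [[0, 0, 0], [0, 0, -0.67], 1], [[0, 0, 0], [0, 0, -0.67], 1]]}}

```text
time: 20.7
tool_pos: [0.5078, -0.004, 0.038]
tcp_rot: [-3.103, 0.425, -0.003]
wrist_force: [0.2, -0.2, -3.0]
width: 0.624
```

Call:
{"name": "move_arm", "arguments": {"deltas": [[[0, 0, 0], [0, 0, -0.02], 1], [[0, 0, 0], [0, 0, -0.04], 1], [[0, 0, 0], [0, 0, -0.05], 1], [[0, 0, 0], [0, 0, -0.05], 1]]}}

```text
time: 21.2
tool_pos: [0.5075, -0.004, 0.0327]
tcp_rot: [-3.103, 0.425, -0.002]
wrist_force: [-0.3, -0.7, -3.3]
width: 0.621
```

Call:
{"name": "move_arm", "arguments": {"deltas": [[[0, 0, 0], [0, 0, -0.01], 1], [[0, 0, 0], [0, 0, -0.02], 1], [[0, 0, 0], [0, 0, -0.02], 1]]}}

```text
time: 21.58
tool_pos: [0.5076, -0.004, 0.0323]
tcp_rot: [-3.103, 0.425, -0.002]
wrist_force: [-6.1, 0.7, 10.1]
width: 0.622
```

Call:
{"name": "move_arm", "arguments": {"deltas": [[[0, 0, 0], [0, 0, 0.015], 1], [[0, 0, 0], [0, 0, 0.015], 0.2], [[0, 0, 0], [0, 0, 0.015], -0.3], [[0, 0, 0], [0, 0, 0.015], -1], [[0, 0, 0], [0, 0, 0.015], -1], [[0, 0, 0], [0, 0, 0.015], -1], [[0, 0, 0], [0, 0, 0.015], -1]]}}

```text
time: 22.45
tool_pos: [0.5076, -0.004, 0.0323]
tcp_rot: [-3.103, 0.425, -0.003]
wrist_force: [0.3, 0.5, -0.2]
width: 0.998
```

Call:
{"name": "move_arm", "arguments": {"deltas": [[[0, 0, 0], [0, 0, 0.15], -1], [[0, 0, 0], [0, 0, 0.5], -1], [[0, 0, 0], [0, 0, 1], -1], [[0, 0, 0], [0, 0, 1], -1]]}}

```text
time: 22.95
tool_pos: [0.512, -0.0043, 0.1384]
tcp_rot: [-3.102, 0.425, -0.02]
wrist_force: [0.2, 0.3, 0.1]
width: 1.005
```

Call:
{"name": "move_arm", "arguments": {"deltas": [[[0, 0, 0], [0, 0, 0.5], -1], [[0, 0, 0], [0, 0, 1], -1], [[0, 0, 0], [0, 0, 1], -1]]}}

```text
time: 23.32
tool_pos: [0.5107, -0.0042, 0.2377]
tcp_rot: [-3.102, 0.425, -0.018]
wrist_force: [0.1, -0.6, -0.4]
width: 1.001
```

Run:
```python
from tin import *
s=status.read_state(); print(s['tool_pos'].round(4),s['wrist_force'].round(1),s['width'])
for n in('wrist','top','side'): tin(n,(.5078,-.004),.058,.085)
```

```text
[ 0.5107 -0.0042  0.2377] [ 0.1 -0.6 -0.4] 1.0007943094149168
wrist 8419 [ 0.5135 -0.0059  0.0693] [0.0675 0.0694 0.0708] ((0.508446991443634, -0.004622764885425568), (0.05424888804554939, 0.14924322068691254), 74.5375747680664)
top 747 [0.4801 0.0042 0.0692] [0.0639 0.0694 0.0746] ((0.48320865631103516, 0.0048203542828559875), (0.05462641641497612, 0.10051065683364868), 75.46068572998047)
side 906 [ 0.5135 -0.0022  0.0687] [0.0625 0.0689 0.0741] ((0.5085898637771606, -0.0024028271436691284), (0.05474527180194855, 0.1568601429462433), 74.32577514648438)
```

The tin is flat at (0.508, −0.004) with its top at 0.0693 m, which matches 16 + 54 mm. Next is the lid: close the gripper, rise, and go over to behind it.

Call:
{"name": "move_arm", "arguments": {"deltas": [[[0, 0, 0], [0, 0, 0.5], 0], [[0, 0, 0], [0, 0, 1], 1], [[0, 0, 0], [0, 0, 1], 1], [[0, 0, 0], [0, 0, 1], 1]]}}

```text
time: 23.98
tool_pos: [0.5067, -0.004, 0.3301]
tcp_rot: [-3.103, 0.425, 0.003]
wrist_force: [0.9, -0.2, -0.1]
width: 0.146
```

Call:
{"name": "move_arm", "arguments": {"deltas": [[[0, 0, 0], [0, 0, 0.5], 1], [[0, 0, 0], [0.1, 0.4, 0.5], 1], [[0, 0, 0], [0.25, 1, 0.5], 1], [[0, 0, 0], [0.25, 1, 0.5], 1]]}}

```text
time: 24.48
tool_pos: [0.5317, 0.0992, 0.3785]
tcp_rot: [-3.104, 0.418, 0.007]
wrist_force: [-0.0, 0.2, -0.4]
width: -0.002
```

Call:
{"name": "move_arm", "arguments": {"deltas": [[[0, 0, 0], [0.1, 0.4, 0], 1], [[0, 0, 0], [0.3, 1, 0], 1], [[0, 0, 0], [0.3, 1, 0], 1]]}}

```text
time: 24.85
tool_pos: [0.5621, 0.198, 0.3784]
tcp_rot: [-3.105, 0.42, 0.006]
wrist_force: [0.4, 0.0, -0.1]
width: -0.003
```

Call:
{"name": "move_arm", "arguments": {"deltas": [[[0, 0, 0], [0.05, 0.2, 0], 1], [[0, 0, 0], [0.07, 0.25, 0], 1], [[0, 0, 0], [0.07, 0.25, 0], 1], [[0, 0, 0], [0.07, 0.25, 0], 1]]}}

```text
time: 25.35
tool_pos: [0.5696, 0.2202, 0.3825]
tcp_rot: [-3.103, 0.426, -0.003]
wrist_force: [0.1, -0.2, 0.2]
width: 0.001
```

Run:
```python
from tin import *
s=status.read_state(); print(s['q'].round(3),s['tool_pos'].round(4),s['tcp_rot'].round(3),s['wrist_force'].round(1),s['width'])
im,d,c=shot('wrist'); im2,d2,c2=shot('side'); save('w7',np.hstack([cv2.resize(im,(400,300)),cv2.resize(im2[130:330,280:547],(400,300))]))
P=cloud(d2,c2).reshape(-1,3)
m=(P[:,2]>.27)&(P[:,2]<.31)&(abs(P[:,0]-.55)<.16)&(P[:,1]>.08)&(P[:,1]<.23); q=P[m]; print(q.mean(0),cv2.boxPoints(cv2.minAreaRect(q[:,:2].astype(np.float32))).round(3).tolist())
```

```text
[0.324 0.083 1.541 0.008 1.511 2.167] [0.5696 0.2202 0.3825] [-3.103e+00  4.260e-01 -3.000e-03] [ 0.1 -0.2  0.2] 0.0007224896064896377
[0.5631968  0.14747707 0.28682495] [[0.4180000126361847, 0.17000000178813934], [0.6729999780654907, 0.0989999994635582], [0.6819999814033508, 0.12999999523162842], [0.4259999990463257, 0.20100000500679016]]
```

View pics/w7.png

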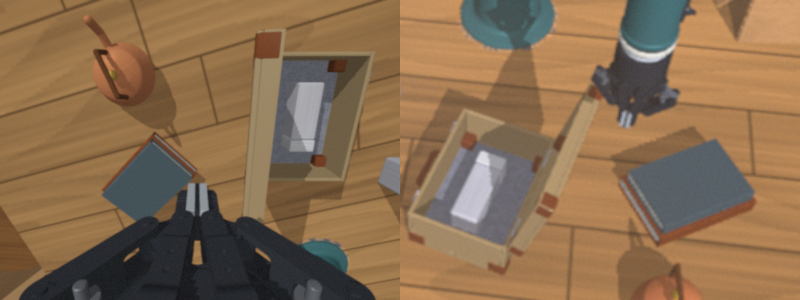

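The fingers are shut and behind the lid, near the middle of its length. The tin lies flat in the case. I'll lower and then push slowly along −x of the case.

Call:
{"name": "move_arm", "arguments": {"deltas": [[[0, 0, 0], [0.05, 0.2, -0.3], 1], [[0, 0, 0], [0.05, 0.2, -0.7], 1], [[0, 0, 0], [0.05, 0.2, -1], 1], [[0, 0, 0], [0.05, 0.2, -1], 1]]}}

```text
time: 25.95
tool_pos: [0.5727, 0.24, 0.279]
tcp_rot: [-3.106, 0.426, 0.006]
wrist_force: [-0.9, -0.5, 0.0]
width: -0.002
```

Call:
{"name": "move_arm", "arguments": {"deltas": [[[0, 0, 0], [-0.03, -0.1, -0.12], 1], [[0, 0, 0], [-0.08, -0.3, -0.15], 1], [[0, 0, 0], [-0.13, -0.45, -0.15], 1], [[0, 0, 0], [-0.17, -0.6, -0.15], 1], [[0, 0, 0], [-0.21, -0.75, -0.15], 1], [[0, 0, 0], [-0.25, -0.9, -0.15], 1], [[0, 0, 0], [-0.25, -0.9, -0.15], 1]]}}

```text
time: 26.82
tool_pos: [0.5494, 0.1497, 0.2674]
tcp_rot: [-3.103, 0.427, -0.003]
wrist_force: [0.7, 0.8, -0.6]
width: 0.003
```

```bash
cat > lid.py <<'E'
from tin import *
s=status.read_state(); print(s['tool_pos'].round(4),s['wrist_force'].round(1))
hc=np.array([.534,.094,.105]); ex=np.array([.27,.963,0]); ey=np.array([.963,-.27,0])
im,d,c=shot('side'); P=cloud(d,c).reshape(-1,3)-hc
a=P@ex; b=P@ey
m=(P[:,2]>.03)&(b>.05)&(b<.125)&(a>-.2)&(a<.11)
q=np.c_[a,P[:,2]][m]
if m.sum(): 
    i=np.hypot(*q.T)>.17; print(m.sum(),np.median(q[i],0).round(3),'angle about',np.median(np.arctan2(q[i,1],-q[i,0])).round(3))
save('lid%d'%(s['time']*100),im[130:330,280:547])
E
python3 lid.py
```

```text
[0.5494 0.1497 0.2674] [ 0.7  0.8 -0.6]
710 [0.03  0.192] angle about 1.676
```

The lid is near upright (about 1.6 rad). I'll push the last 60 mm and then back off.

Call:
{"name": "move_arm", "arguments": {"deltas": [[[0, 0, 0], [-0.04, -0.14, 0], 1], [[0, 0, 0], [-0.08, -0.28, 0], 1], [[0, 0, 0], [-0.12, -0.42, 0], 1], [[0, 0, 0], [-0.16, -0.56, 0], 1], [[0, 0, 0], [-0.16, -0.58, 0], 1], [[0, 0, 0], [-0.05, -0.2, 0], 1], [[0, 0, 0], [0.1, 0.3, 0], 1], [[0, 0, 0], [0.1, 0.4, 0], 1]]}}

```text
time: 27.88
tool_pos: [0.5601, 0.1933, 0.267]
tcp_rot: [-3.103, 0.421, -0.002]
wrist_force: [-1.5, -0.1, -0.1]
width: 0.007
```

```bash
python3 lid.py
```

```text
[0.5601 0.1933 0.267 ] [-1.5 -0.1 -0.1]
1688 [-0.054  0.18 ] angle about 1.253
```

The lid is at about 1.2 rad and falling freely, with the tool clear of it. I'll wait for it to shut.

Call:
{"name": "move_arm", "arguments": {"deltas": [[[0, 0, 0], [0.05, 0.2, 0.2], 1], [[0, 0, 0], [0.1, 0.3, 0.5], 1], [[0, 0, 0], [0.1, 0.3, 0.8], 1], [[0, 0, 0], [0.1, 0.3, 0.8], 1], [[0, 0, 0], [0.1, 0.3, 0.8], 1], [[0, 0, 0], [0.1, 0.3, 0.8], 1], [[0, 0, 0], [0.1, 0.3, 0.8], 1], [[0, 0, 0], [0.1, 0.3, 0.8], 1], [[0, 0, 0], [0.1, 0.3, 0.8], 1], [[0, 0, 0], [0.1, 0.3, 0.8], 1], [[0, 0, 0], [0.1, 0.3, 0.8], 1], [[0, 0, 0], [0.1, 0.3, 0.8], 1], [[0, 0, 0], [0.1, 0.3, 0.8], 1], [[0, 0, 0], [0.1, 0.3, 0.8], 1], [[0, 0, 0], [0.1, 0.3, 0.8], 1], [[0, 0, 0], [0.1, 0.3, 0.8], 1], [[0, 0, 0], [0.1, 0.3, 0.8], 1], [[0, 0, 0], [0.1, 0.3, 0.8], 1], [[0, 0, 0], [0.1, 0.3, 0.8], 1], [[0, 0, 0], [0.1, 0.3, 0.8], 1]]}}

```text
time: 30.42
tool_pos: [0.5696, 0.221, 0.3473]
tcp_rot: [-3.103, 0.425, -0.003]
wrist_force: [0.9, -0.3, -0.0]
width: 0.003
```

Run:
```python
from tin import *
for n in('side','top'):
    im,d,c=shot(n); P=cloud(d,c).reshape(-1,3)-[.508,.003,0]
    a=P@[.27,.963,0]; b=P@[.963,-.27,0]; m=(abs(a)<.08)&(abs(b)<.11)&(P[:,2]>.06)&(P[:,2]<.25)
    print(n,m.sum(),np.linalg.lstsq(np.c_[a[m],b[m],np.ones(m.sum())],P[m,2],rcond=None)[0].round(4))
    if n=='side': save('end',im)
```

```text
side 3958 [ 0.0011 -0.0006  0.1334]
top 5614 [ 6.000e-04 -1.000e-04  1.336e-01]
```

View pics/end.png

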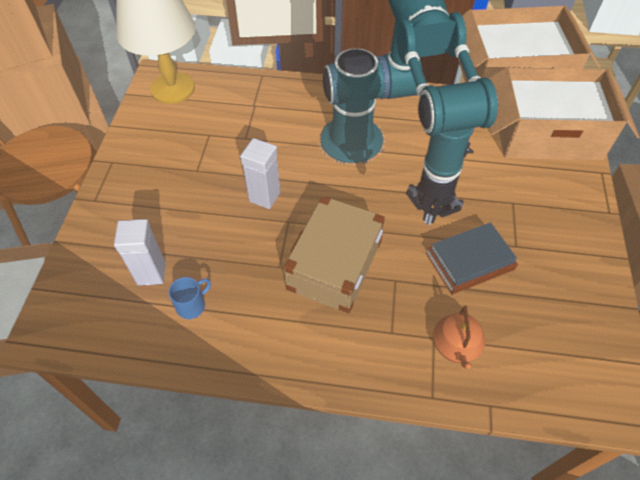

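The case is shut: the lid top is level at 0.1335 m, against 0.133 m expected. The kettle, mug and books are where they were and the robot is clear.

```bash
python3 -c "
from workcell import order; print(order.finish_job())"
```

```text
the job is handed in; nothing more can be done
None
```

The tin is packed in the case, the lid swung shut under its own weight, and the job was handed in at about 30.5 s of the 64 s allowed. The system reports no verdict.

- **Laying the tin down:** I gripped the smallest of the three tins with the tool tilted, turned it 90° in the air and set it on the table. After release it lay flat, with its top at 0.053 m.
- **Packing:** I took it again across its sides and set it on the case floor. Its centre was within 10 mm of the case's middle, and its top was at 0.069 m against 0.070 m expected.
- **Closing the lid:** I pushed the lid past upright with the shut fingers and backed off. In the next picture it was at about 1.2 rad with the tool clear of it.
- **Last checks:** The lid top is level within about 0.001 rad, at 0.1335 m against 0.133 m for shut. The kettle, mug and books show no visible movement in the final picture, and the wrist reads about zero force.

None of the checks failed. One depth reading after packing, from the top camera, showed only part of the tin because the arm was in the way; the wrist and side cameras agreed with each other. The tin could not be seen again once the lid was shut.

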